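Dip the vacuum pump's oil level and hold the dipstick for reading

TASK

Check the oil of the vacuum pump: first switch it off by pushing its red-tipped toggle fully over, away from the robot. Then take the yellow-handled dipstick from its blue rest, gently push it into the pump's slanting guide tube until its black collar sits on the mouth, pull it right out again, and present it for reading: hold it still and level, well above the enamel tray, with its tip over the tray. Finish while still holding it there; do not put it down, and leave everything else where it stands.

Things in the scene. Friction and masses are not known exactly. Their poses are not given: they have to be found in the camera images.
- pump: bench vacuum pump, fixed, 150 x 310 mm and 185 mm high: grey oil case (130 mm wide, 147 mm high) at its +y end, finned motor at its -y end, black terminal box on the motor. Origin: on the worktop under the pump, midway across its width; z up; its +y axis is the horizontal direction in which the guide tube leans out
- pump_switch (a joint): toggle on top of the pump's terminal box, turning about the pump's y axis: 0 = on, leaning towards the pump's -x side (the robot); 0.8 rad = off, leaning to its +x side. It turns against light friction (about 2 N at the tip) and stays where it is left. The starting value is near 0
- switch_tip (a point): centre of the round end of the toggle's red tip (13 mm thick); the pivot is 34 mm from it, 170 mm above the worktop; the box's flat top lies 166 mm above the worktop. At 0 the tip is 13 mm to the pump's -x side of the pivot, at 0.8 rad 13 mm to its +x side, 31 mm above the pivot
- guide_tube: aluminium tube on the pump's oil case, leaning 40 degrees up from the horizontal towards the pump's +y. Origin: centre of the mouth's rim, 155 mm above the worktop, 200 mm from the pump's origin along its +y; +z points out of the tube along its axis, the rod goes in along -z. Rim 32 mm outside, funnel about 23 mm wide narrowing over 16 mm to a 12 mm bore, 115 mm long, open below
- dipstick: loose dipstick, 80 g: steel rod 8 mm thick, 112 mm long; black collar disc 32 mm wide, 5 mm thick; yellow flat grip. Origin: on the rod's axis in the face of the collar that stops on the tube's rim; +x points along the rod to the tip, z is up as it lies. It starts level in the middle notch of the blue rest, axis 64 mm above the worktop; it balances about 25 mm from the origin towards the tip
- dipstick_grip (a point): middle of the yellow grip, on the rod's axis 36 mm behind the dipstick's origin; the grip is 56 mm long, 14 mm wide and 22 mm high as it lies, and overhangs the rest freely
- dipstick_tip (a point): end of the rod, 112 mm ahead of the dipstick's origin; two dark rings near it mark the lowest and highest oil level
- rest: blue plastic pipette rest fixed in the tray, 78 x 110 mm and 64 mm high, two notched plates 66 mm apart. Origin: centre of its base, 8 mm above the worktop; its +x axis is the direction in which the dipstick's tip points at the start. Notches 10 mm wide, floors 52 mm above the origin, tops at 64 mm: lift the dipstick straight out
- tray: white enamel drip tray with a blue rim, fixed, 279 mm (its x) by 404 mm (its y), rim 40 mm high. Origin: centre of its underside on the worktop
- beaker: glass beaker, 60 mm wide, 70 mm high, bystander; origin in the middle of its foot
- vial_blue: small vial with blue cap, 25 mm wide, 60 mm high, bystander; origin in the middle of its foot
- vial_black: small vial with black cap, 25 mm wide, 60 mm high, bystander; origin in the middle of its foot
- petri: petri dish, 73 mm wide, 15 mm high, bystander; origin in the middle of its underside

How it is judged:
On the way, in this order (a step that is already met when the one before it is completed fails the run):
1. the pump is switched off, the dipstick still lying in its rest (value of joint pump_switch above 0.65 rad and distance of dipstick from where it was at the start of the episode below 0.02 m), for 0.1 s.
2. the dipstick is in the guide tube, its collar on the rim, with the pump off (distance between dipstick and guide_tube below 0.006 m and z of dipstick in the frame of guide_tube below 0.004 m and angle between the x axis of dipstick and the z axis of guide_tube, either way round below 0.12 rad and value of joint pump_switch above 0.65 rad), for 0.2 s.
3. the dipstick is pulled right out of the tube, in the fingers (z of dipstick_tip in the frame of guide_tube above 0.015 m and contact force between the fingers and dipstick above 0.5 N), for 0.1 s.
At the end, for the whole second after the job is handed in: the toggle is off (beyond 0.65 rad), and the fingers hold the dipstick still (under 20 mm/s), level within 8 degrees, its tip and collar at least 100 mm above the worktop, its tip over the tray, touching neither the pump nor the rest (angle between dipstick's own x axis and vertical between 1.43 and 1.71 rad and height (world z) of each of dipstick_tip, dipstick above 0.1 m and x of dipstick_tip in the frame of tray between -0.14 and 0.14 m and y of dipstick_tip in the frame of tray between -0.2 and 0.2 m and linear speed of dipstick below 0.02 m/s and contact force between the fingers and dipstick above 0.5 N and contact force between dipstick and pump below 0.1 N and contact force between dipstick and rest below 0.1 N and value of joint pump_switch above 0.65 rad); the arm keeps its last pose, push and grip.
It fails at once if the dipstick is forced against the pump or tube with more than 40 N (contact force between dipstick and pump above 40 N).
It fails at once if the dipstick is dropped or laid on the worktop or in the tray (height (world z) of any of dipstick_tip, dipstick below 0.03 m).
It fails at once if a bystander is shoved or knocked over (distance of any of beaker, vial_blue, vial_black, petri from where it was at the start of the episode above 0.03 m).
It also fails if it takes over 67 s, if anything falls off the work surface, if the arm or the gripper's body presses on something with over 40 N, if the wrist force passes 120 N, or if a joint passes its speed limit or range.

ROBOT

A 6-joint arm with a two-finger parallel gripper is mounted at the origin on a cart in front of the work surface, level with it; the furniture and walls round the work are solid. World frame = base frame: x ahead of the robot, y to its left, z up, the work surface at z = 0. Lengths are in m, angles in rad, forces in N, time in s.
With the tool pointing down it reaches from about 0.3 to 0.775 m from the base axis. Payload 14.6 kg.
Tool frame: the origin (TCP) lies midway between the tips of the shut fingers; the grasp point (between the pads) lies 19 mm behind it; z points along the fingers, y is the line along which they close (so a half turn about z gives the same grasp; the last joint's range is limited). The gripper opens to 94 mm and grips with 3 to 60 N. Pads are 16 mm wide; open, the fingers measure 119 mm over their backs; the gripper's body (75 mm by 177 mm) begins 78 mm behind the grasp point.
Start: joints at [1.216, 0.3, 1.521, -0, 1.321, -0.067], TCP at [0.156, 0.527, 0.205] pointing down, gripper open.
Joint ranges: [-3.03, 3.03], [-0.79, 2.21], [0.23, 2.52], [-1.04, 4.18], [0, 3.07], [-2.55, 2.55]. Speed limits (rad/s): [2.22, 2.22, 2.57, 3.14, 3.14, 3.14].

INTERFACE

Orientations are given as a unit quaternion [x, y, z, w].
In Python, from workcell import read_state, cams, close_job, search_frame, landmark_of gives the robot as it stands.
- The arm moves only by the tool step_arm, never from a script. Its argument "rows" is a list of rows, each a list of 7 numbers: the turn, a rotation vector about the tool's x, y, z in rad, then the shift along the tool's x, y, z in m, then the closure, from -1 (fully open) to 1 (shut). A call has 1 to 10 rows; each row is the pose to reach, as a shift and turn from the pose commanded when the call began, along the tool's axes at that moment; what a row does not reach only later rows make up. A row lasts 1/12 s, in which the tool goes at most 41.7 mm and 7.16 degrees, less where a joint would pass 70% of its speed; a pose out of reach is approached as far as the arm can. A call with a gripper value outside its range is refused whole. The fingers move at their own pace and stop on an object; "newtons" is the grip in N (left out, the last holds). Time passes only in rows, so rows that repeat a pose let the fingers close. It gives the time, the measured TCP pose, the force, the opening and the grip force at its end, in the units of the state.
- read_state(): the state, without advancing time (a new reading comes with each control period).
- cams.read_camera(name): name is "side" or "top" or "wrist"; returns the picture (384x512x3 uint8, blue, green, red); there is no depth.
- cams.camera_model(name): a dict with "fov_y" (degrees; the focal length in pixels is half the picture's height over the tangent of half this angle, whatever the lens; pixels are square), "cx", "cy" (the principal point, pixels), "R" (3x3) and "t" (3): a world point X has camera coordinates R X + t. Camera axes: x right, y down, z forward; pixel columns grow to the right and rows downward; lengths in m; the calibration is good to about 2 mm. A picture is of the moment at which its call begins: read the wrist's pose just before it. camera_model takes no time and is no camera call; for the wrist camera it gives the pose at the moment of the call.
- close_job(): hands the job in; it is judged then, once.
Trained networks look in the newest picture that a camera, given by its name, has taken for a name from the list of things; names that differ only in an ending like _2 or _b are one class to them, and where a whole thing is asked for, a point or a joint stands for the part that bears it (a point fixed in the world has none). Each returns a list of dicts, best first, with "score" (0 to 1); they miss things now and then, are a little off and sometimes report something else, mostly with a low value. They report only what shows in the picture. A call takes as long as a camera call.
- search_frame(camera, label): "uv" ([column, row] in pixels, amid what is visible of it).
- landmark_of(camera, label): "uv" ([column, row] in pixels: a listed point, or the origin of a listed thing).
The state is a dict: "t": time; "qpos": joint angles; "joint_velocities": joint speeds; "tau": joint torques, N m; "tool_pos": TCP position; "tool_rot": TCP orientation; "wrist_force": force on the tool from outside, world axes, zero at the start; "wrist_torque": the same for the moment, N m; "width": opening from 0.0 (shut) to 1.0 (fully open); "finger_force": force on a finger pad.
Only numpy, scipy, OpenCV 4.12 (cv2) and the standard library are available. Lean on these libraries where they do the work, as an engineer would, in place of code of your own. Each camera call takes 0.05 s, during which the arm holds its last target. There are 200 camera calls.

## Working session

There is one attempt and no reset: what is moved stays moved. The work goes in short steps, Python scripts to look and compute and a tool call to move; the robot and the scene stay as the last step left them, time stands still between calls to the robot, and variables do not carry over. Pictures are saved under pics/ and viewed, at most 10 in all, crops included, and the job is handed in when it is done.

Besides the shell and the picture viewer there is one more tool, called after "Emit:" as name(argument=value, ...) on one line, values as JSON. step_arm: Moves the arm, as the interface text tells. Its arguments: {"type":"object","properties":{"rows":{"type":"array"},"newtons":{"type":"number"}},"required":["rows"]}

```bash
mkdir -p pics; cat > h.py <<'E'
import numpy as np, cv2
from scipy.spatial.transform import Rotation as R
from workcell import read_state, cams, close_job, search_frame, landmark_of
def ray(cam,uv,m=None):
    m=m or cams.camera_model(cam); f=192/np.tan(np.radians(m['fov_y'])/2)
    Rm=np.array(m['R']);t=np.array(m['t'])
    d=Rm.T@np.array([(uv[0]-m['cx'])/f,(uv[1]-m['cy'])/f,1.]); return -Rm.T@t,d/np.linalg.norm(d)
def atz(cam,uv,z,m=None):
    o,d=ray(cam,uv,m); return o+d*(z-o[2])/d[2]
def tri(obs):
    A=0;b=0
    for o,d in obs:
        P=np.eye(3)-np.outer(d,d);A=A+P;b=b+P@o
    x=np.linalg.solve(A,b); return x,[np.linalg.norm((np.eye(3)-np.outer(d,d))@(x-o)) for o,d in obs]
def proj(cam,X,m=None):
    m=m or cams.camera_model(cam); f=192/np.tan(np.radians(m['fov_y'])/2)
    c=np.array(m['R'])@X+np.array(m['t']); return np.array([m['cx']+f*c[0]/c[2],m['cy']+f*c[1]/c[2]])
def delta(pos,Rt):
    "shift and turn in tool axes from the present pose"
    s=read_state(); R0=R.from_quat(s['tool_rot'])
    return R0.inv().apply(np.array(pos)-s['tool_pos']),(R0.inv()*Rt).as_rotvec()
E
cat > a.py <<'E'
from h import *
np.set_printoptions(precision=4,suppress=True)
ims={}
for c in ['side','top','wrist']:
    ims[c]=cams.read_camera(c); m=cams.camera_model(c); print(c,m['fov_y'],m['cx'],m['cy'],ray(c,(256,192)))
    cv2.imwrite(f'pics/{c}0.png',ims[c])
for l in ['switch_tip','guide_tube','dipstick','dipstick_grip','dipstick_tip','rest','tray','pump']:
    for c in ['side','top']:
        r=landmark_of(c,l); print(l,c,[(np.round(x['uv'],1).tolist(),round(x['score'],2)) for x in r[:2]])
cv2.imwrite('pics/st.png',np.vstack([ims['side'],ims['top']])[:, :]) 
print(read_state())
E
python3 a.py
```

```text
side 42.21535150025932 259.44134443876897 197.06458463287328 (array([ 0.592 , -1.2168,  0.9157]), array([-0.0496,  0.8377, -0.5439]))
top 47.6935732028145 255.92361765455937 193.06233909269807 (array([ 0.3806, -0.0596,  1.1876]), array([ 0.1656, -0.0038, -0.9862]))
wrist 69.71706519939214 256.597188555606 197.39294267370957 (array([0.0915, 0.5468, 0.3839]), array([ 0.2064, -0.0654, -0.9763]))
switch_tip side [([268.9, 267.4], 0.62), ([256.6, 171.1], 0.4)]
switch_tip top [([403.6, 184.2], 0.43)]
guide_tube side [([290.2, 211.0], 0.72)]
guide_tube top [([292.5, 166.1], 0.55)]
dipstick side [([259.7, 176.5], 0.69)]
dipstick top [([164.6, 212.9], 0.78)]
dipstick_grip side [([200.7, 262.3], 0.69), ([254.9, 171.5], 0.56)]
dipstick_grip top [([150.3, 213.9], 0.61)]
dipstick_tip side [([262.1, 193.3], 0.64), ([205.6, 255.6], 0.21)]
dipstick_tip top [([206.5, 201.6], 0.7)]
rest side []
rest top [([180.9, 214.1], 0.65)]
tray side [([254.0, 189.7], 0.57), ([257.0, 178.2], 0.29)]
tray top [([152.9, 225.2], 0.92)]
pump side [([276.7, 314.9], 0.95)]
pump top [([356.8, 190.3], 0.97)]
{'t': 0.95, 'qpos': array([ 1.2164,  0.2999,  1.5211, -0.    ,  1.3207, -0.0666]), 'joint_velocities': array([ 0.0012, -0.0009,  0.0007, -0.0009, -0.0009, -0.0002]), 'tau': array([  0.0009, -53.1675, -35.2906,   0.0709,   0.0214,  -0.    ]), 'tool_pos': array([0.1561, 0.5274, 0.2054]), 'tool_rot': array([ 0.1434,  0.9897, -0.    ,  0.    ]), 'wrist_force': array([ 0.3956, -1.1752,  0.5246]), 'wrist_torque': array([-0.0148,  0.0556,  0.0295]), 'finger_force': 0.0, 'width': 0.9990827848688945}
```

View pics/top0.png

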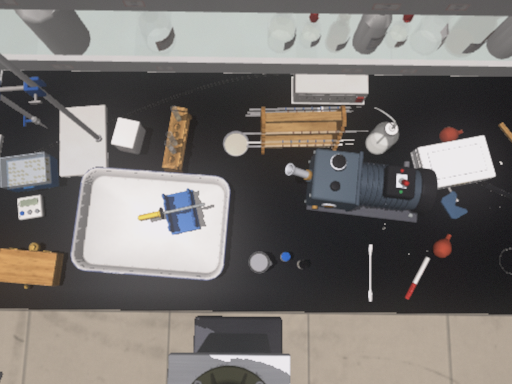

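View pics/side0.png

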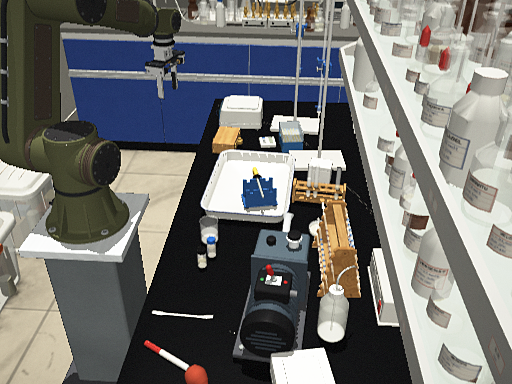

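```bash
python3 - <<'E'
from h import *
np.set_printoptions(precision=4,suppress=True)
P=lambda u,z:print(u,z,atz('top',u,z))
P((403.6,184.2),.201);P((292.5,166.1),.155);P((164.6,212.9),.064);P((150.3,213.9),.064);P((206.5,201.6),.064);P((152.9,225.2),0);P((356.8,190.3),0);P((180.9,214.1),.008)
print(tri([ray('side',(268.9,267.4)),ray('top',(403.6,184.2))]))
print(tri([ray('side',(290.2,211.0)),ray('top',(292.5,166.1))]))
print(tri([ray('side',(259.7,176.5)),ray('top',(164.6,212.9))]))
print(tri([ray('side',(262.1,193.3)),ray('top',(206.5,201.6))]))
E
```

```text
(403.6, 184.2) 0.201 [ 0.5689 -0.4048  0.201 ]
(292.5, 166.1) 0.155 [ 0.619  -0.1517  0.155 ]
(164.6, 212.9) 0.064 [0.5111 0.173  0.064 ]
(150.3, 213.9) 0.064 [0.508 0.21  0.064]
(206.5, 201.6) 0.064 [0.5421 0.0651 0.064 ]
(152.9, 225.2) 0 [0.4843 0.2166 0.    ]
(356.8, 190.3) 0 [ 0.5883 -0.3441  0.    ]
(180.9, 214.1) 0.008 [0.5149 0.14   0.008 ]
(array([ 0.5718, -0.4061,  0.1965]), [np.float64(0.0020233108330238664), np.float64(0.0020233108330240967)])
(array([ 0.6175, -0.1504,  0.1683]), [np.float64(0.0014943167570443771), np.float64(0.0014943167570442546)])
(array([0.5157, 0.1719, 0.0736]), [np.float64(0.005692656667386966), np.float64(0.0056926566673869234)])
(array([0.5373, 0.0627, 0.0817]), [np.float64(0.0022864163372564865), np.float64(0.0022864163372565602)])
```

The top picture shows the dipstick lying in the rest, with the grip at about (150,214) and the rod tip at (207,202). The tube mouth is at about (292,166) and the red toggle at (403,183). The side view agrees. The heights and sizes fit the given values, so I'm setting out.

Emit:
step_arm(rows=[[0,0,0.75,-0.32,-0.22,-0.13,1],[0,0,0.75,-0.32,-0.22,-0.13,1],[0,0,0.75,-0.32,-0.22,-0.13,1],[0,0,0.75,-0.32,-0.22,-0.13,1],[0,0,0.75,-0.32,-0.22,-0.13,1],[0,0,0.75,-0.32,-0.22,-0.13,1],[0,0,0.75,-0.32,-0.22,-0.13,1],[0,0,0.75,-0.32,-0.22,-0.13,1],[0,0,0.75,-0.32,-0.22,-0.13,1],[0,0,0.75,-0.32,-0.22,-0.13,1]], newtons=20)

```text
t: 1.78
tool_pos: [0.4017, 0.2234, 0.3366]
tool_rot: [0.496, 0.868, 0.0, 0.0]
wrist_force: [-0.2, 0.7, -0.5]
width: 0.325
finger_force: 0.0
```

```bash
cat >> h.py <<'E'
np.set_printoptions(precision=4,suppress=True)
def frame(az,tilt=0):
    "tool y at azimuth az, x = z-ward completion; tilt: rod (-tool x) nose down by tilt"
    y=np.array([np.cos(az),np.sin(az),0]);z=np.array([0,0,-1.]);x=np.cross(y,z)
    return R.from_rotvec(-y*tilt)*R.from_matrix(np.column_stack([x,y,z])) if tilt else R.from_matrix(np.column_stack([x,y,z]))
E
python3 - <<'E'
from h import *
s=read_state();print(s['tool_pos'],s['qpos'],s['t'])
print(delta([.50,-.37,.33],frame(-.11)))
print(frame(0,.5).as_matrix())
E
```

```text
[0.4017 0.2234 0.3366] [ 0.428   0.0238  1.5406 -0.0002  1.5761 -0.1043] 1.7833
(array([-0.5612, -0.2164,  0.0065]), array([ 0.0012, -0.0001,  0.6423]))
[[ 0.      1.      0.    ]
 [ 0.8776  0.     -0.4794]
 [-0.4794  0.     -0.8776]]
```

Emit:
step_arm(rows=[[0,0,0.64,-0.561,-0.216,0.006,1],[0,0,0.64,-0.561,-0.216,0.006,1],[0,0,0.64,-0.561,-0.216,0.006,1],[0,0,0.64,-0.561,-0.216,0.006,1],[0,0,0.64,-0.561,-0.216,0.006,1],[0,0,0.64,-0.561,-0.216,0.006,1],[0,0,0.64,-0.561,-0.216,0.006,1],[0,0,0.64,-0.561,-0.216,0.006,1],[0,0,0.64,-0.561,-0.216,0.006,1],[0,0,0.64,-0.561,-0.216,0.006,1]])

```text
t: 2.62
tool_pos: [0.4689, -0.1876, 0.3314]
tool_rot: [0.744, 0.668, 0.0, 0.0]
wrist_force: [1.7, 0.2, 0.4]
width: 0.005
finger_force: 0.0
```

```bash
sed -i 's/from_rotvec(-y\*tilt)/from_rotvec(y*tilt)/' h.py; python3 - <<'E'
from h import *
print(delta([.50,-.36,.33],frame(-.11)))
E
```

```text
(array([-0.1681,  0.0494,  0.0015]), array([0.0004, 0.0001, 0.0028]))
```

Emit:
step_arm(rows=[[0,0,0,-0.168,0.049,0,1],[0,0,0,-0.168,0.049,0,1],[0,0,0,-0.168,0.049,0,1],[0,0,0,-0.168,0.049,0,1],[0,0,0,-0.168,0.049,0,1],[0,0,0,-0.168,0.049,0,1],[0,0,0,-0.168,0.049,0,1]])

```text
t: 3.2
tool_pos: [0.4999, -0.3572, 0.331]
tool_rot: [0.744, 0.668, 0.0, -0.0]
wrist_force: [0.7, 0.7, 1.0]
width: 0.005
finger_force: 0.0
```

```bash
python3 - <<'E'
from h import *
m=cams.camera_model('wrist'); im=cams.read_camera('wrist'); cv2.imwrite('pics/w1.png',im)
print(read_state()['tool_pos'])
for l,z in [('switch_tip',.201),('guide_tube',.155),('pump',0)]:
    for r in landmark_of('wrist',l)[:2]: print(l,r['uv'],r['score'],atz('wrist',r['uv'],z,m))
# red blob centroid
hsv=cv2.cvtColor(im,cv2.COLOR_BGR2HSV); k=((hsv[...,0]<8)|(hsv[...,0]>172))&(hsv[...,1]>150)&(hsv[...,2]>60)
n,lab,st,c=cv2.connectedComponentsWithStats(k.astype('uint8'))
for i in range(1,n):
    if st[i,4]>30: print(c[i],st[i],atz('wrist',c[i],.201,m))
E
```

```text
[ 0.5    -0.3565  0.3315]
switch_tip [322.5, 227.0] 0.7 [ 0.5733 -0.4084  0.201 ]
pump [306.1, 154.9] 0.91 [ 0.5931 -0.3427  0.    ]
[457.937  145.2047] [451 140  14  11 127] [ 0.7265 -0.3291  0.201 ]
[345.0816 220.0612] [341 217   9   8  49] [ 0.6001 -0.4026  0.201 ]
[323.0984 228.6557] [318 222  11  14 122] [ 0.5739 -0.4105  0.201 ]
[169.3654 239.8702] [158 233  24  15 208] [ 0.3901 -0.405   0.201 ]
[396.6187 273.2734] [388 267  20  13 139] [ 0.6612 -0.4786  0.201 ]
```

View pics/w1.png

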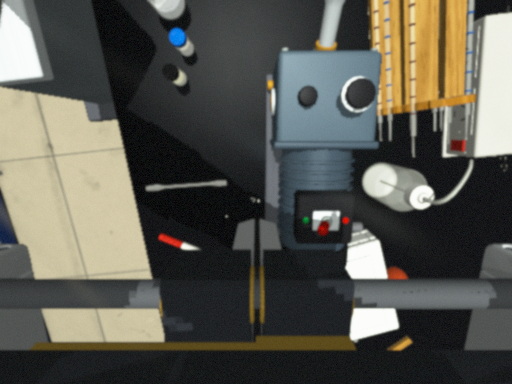

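The wrist view shows the toggle's red tip at about (323,228) on the black terminal box. The oil case edges run parallel to the image axes, so the pump yaw is about -0.11.

```bash
python3 - <<'E'
from h import *
px=np.array([np.cos(.11),-np.sin(.11),0]);tip=np.array([.5735,-.4093,.190])
print(delta(tip-.036*px,frame(-.11)))
E
```

```text
(array([-0.0448,  0.0424,  0.1422]), array([0.0009, 0.0006, 0.0045]))
```

Emit:
step_arm(rows=[[0,0,0,-0.045,0.042,0.05,1],[0,0,0,-0.045,0.042,0.08,1],[0,0,0,-0.045,0.042,0.11,1],[0,0,0,-0.045,0.042,0.13,1],[0,0,0,-0.045,0.042,0.142,1],[0,0,0,-0.045,0.042,0.142,1],[0,0,0,-0.045,0.042,0.142,1]])

```text
t: 3.98
tool_pos: [0.5373, -0.4065, 0.1913]
tool_rot: [0.744, 0.669, 0.0, 0.001]
wrist_force: [-0.3, 0.2, 1.5]
width: 0.007
finger_force: 0.0
```

Emit:
step_arm(rows=[[0,0,0,0,0.006,0,1],[0,0,0,0,0.012,0,1],[0,0,0,0,0.018,0,1],[0,0,0,0,0.022,0,1],[0,0,0,0,0.026,0,1],[0,0,0,0,0.03,0,1],[0,0,0,0,0.034,0,1],[0,0,0,0,0.037,0,1],[0,0,0,0,0.037,0,1]])

```text
t: 4.73
tool_pos: [0.5742, -0.4108, 0.1891]
tool_rot: [0.744, 0.668, 0.0, 0.0]
wrist_force: [-0.1, -0.1, 0.7]
width: 0.006
finger_force: 0.3
```

```bash
python3 - <<'E'
from h import *
s=read_state();print(s['tool_pos'],s['wrist_force'])
im=cams.read_camera('wrist'); cv2.imwrite('pics/w2.png',cv2.resize(im[120:300,200:440],None,fx=3,fy=3))
for c in ['side','top']:
    cams.read_camera(c); print(c,[(r['uv'],r['score'],atz(c,r['uv'],.201)) for r in landmark_of(c,'switch_tip')[:2]])
E
```

```text
[ 0.5742 -0.4108  0.1891] [-0.0905 -0.0789  0.725 ]
side [([275.4, 312.9], 0.71, array([ 0.5921, -0.5403,  0.201 ])), ([279.9, 266.5], 0.39, array([ 0.5973, -0.4059,  0.201 ]))]
top []
```

View pics/w2.png

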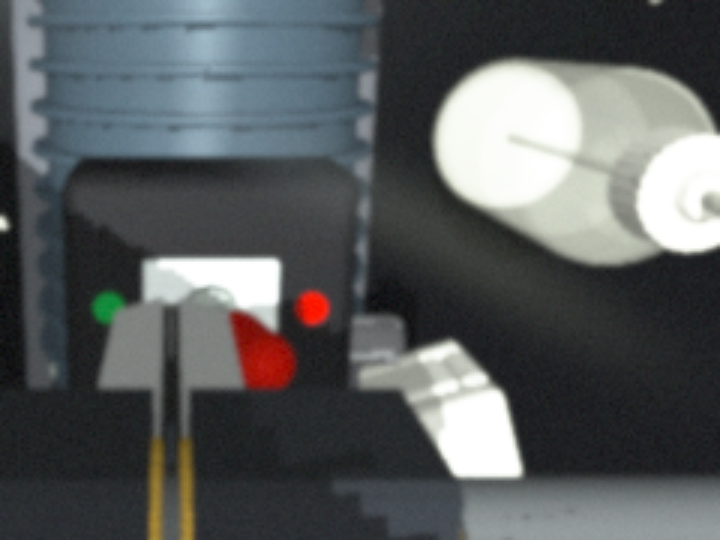

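The crop shows the toggle leaning to the far side of the fingers, with its red end at about crop (265,350). I'm pushing a little further while watching the force.

Emit:
step_arm(rows=[[0,0,0,0,0.002,0,1],[0,0,0,0,0.004,0,1],[0,0,0,0,0.005,0,1],[0,0,0,0,0.005,0,1]])

```text
t: 5.32
tool_pos: [0.578, -0.4114, 0.189]
tool_rot: [0.744, 0.668, -0.001, -0.001]
wrist_force: [-6.3, 1.4, 0.6]
width: 0.005
finger_force: 3.8
```

Emit:
step_arm(rows=[[0,0,0,0,0.001,0,1],[0,0,0,0,0.002,0,1],[0,0,0,0,0.002,0,1]])

```text
t: 5.57
tool_pos: [0.5786, -0.4116, 0.1891]
tool_rot: [0.744, 0.668, -0.001, -0.003]
wrist_force: [-18.8, 4.4, 4.2]
width: 0.007
finger_force: 9.8
```

The force climbs with almost no motion, so the toggle is at its stop. I'm backing off, rising, and going towards the tube for a look.

Emit:
step_arm(rows=[[0,0,0,0,-0.02,0,1],[0,0,0,0,-0.04,0,1],[0,0,0,0.02,-0.05,-0.04,-1],[0,0,0,0.05,-0.05,-0.08,-1],[0,0,0,0.08,-0.05,-0.12,-1],[0,0,0,0.11,-0.05,-0.15,-1],[0,0,0,0.15,-0.05,-0.15,-1],[0,0,0,0.15,-0.05,-0.15,-1],[0,0,0,0.15,-0.05,-0.15,-1]])

```text
t: 6.32
tool_pos: [0.5479, -0.2543, 0.3413]
tool_rot: [0.743, 0.67, 0.001, 0.002]
wrist_force: [0.1, -0.0, -0.2]
width: 0.464
finger_force: 0.0
```

```bash
python3 - <<'E'
from h import *
m=cams.camera_model('wrist'); im=cams.read_camera('wrist'); cv2.imwrite('pics/w3.png',im)
print(read_state()['tool_pos'])
for c in ['wrist','top','side']:
  if c!='wrist': m=cams.camera_model(c); cams.read_camera(c)
  for l,z in [('switch_tip',.201),('guide_tube',.155),('pump',0)]:
    for r in landmark_of(c,l)[:1]: print(c,l,r['uv'],r['score'],atz(c,r['uv'],z,m))
print(delta([.51,.2,.25],frame(.28)))
E
```

```text
[ 0.5474 -0.256   0.3398]
wrist guide_tube [295.7, 89.2] 0.86 [ 0.6096 -0.1424  0.155 ]
wrist pump [281.2, 210.8] 0.87 [ 0.5887 -0.3449  0.    ]
top switch_tip [259.9, 261.2] 0.3 [ 0.3889 -0.074   0.201 ]
top guide_tube [288.2, 169.4] 0.77 [ 0.6107 -0.1412  0.155 ]
side switch_tip [280.6, 268.4] 0.4 [ 0.599  -0.4119  0.201 ]
side guide_tube [252.5, 185.3] 0.75 [ 0.5103 -0.0108  0.155 ]
side pump [278.7, 311.9] 0.6 [ 0.6002 -0.3461  0.    ]
(array([ 0.4508, -0.0856,  0.0892]), array([-0.0002, -0.0001, -0.3873]))
```

View pics/w3.png

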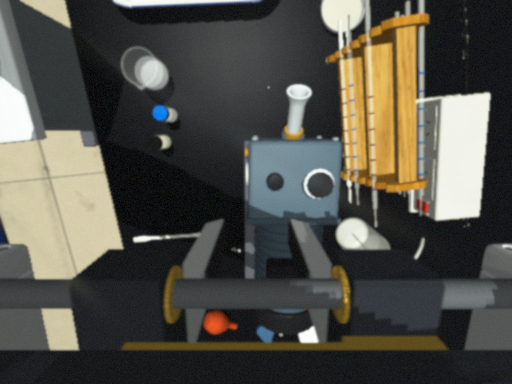

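The tube mouth shows at about (298,92), and its position agrees with the pump pose. The bystanders (beaker, vials) are at the left. Now I'm going above the dipstick.

Emit:
step_arm(rows=[[0,0,-0.387,0.415,-0.075,0.05,-1],[0,0,-0.387,0.415,-0.075,0.05,-1],[0,0,-0.387,0.415,-0.075,0.05,-1],[0,0,-0.387,0.415,-0.075,0.05,-1],[0,0,-0.387,0.415,-0.075,0.05,-1],[0,0,-0.387,0.415,-0.075,0.05,-1],[0,0,-0.387,0.415,-0.075,0.05,-1],[0,0,-0.387,0.415,-0.075,0.05,-1],[0,0,-0.387,0.415,-0.075,0.05,-1],[0,0,-0.387,0.415,-0.075,0.05,-1]])

```text
t: 7.75
tool_pos: [0.5167, 0.1576, 0.2903]
tool_rot: [0.602, 0.799, 0.0, 0.0]
wrist_force: [1.3, 0.8, 0.8]
width: 0.997
finger_force: 0.0
```

Emit:
step_arm(rows=[[0,0,0,0.01,0,0.02,-1],[0,0,0,0.01,0,0.02,-1],[0,0,0,0.01,0,0.02,-1]])

```text
t: 8.0
tool_pos: [0.5142, 0.1652, 0.2698]
tool_rot: [0.601, 0.799, -0.001, -0.0]
wrist_force: [-0.7, 0.1, 0.4]
width: 1.002
finger_force: 0.0
```

```bash
python3 - <<'E'
from h import *
m=cams.camera_model('wrist'); im=cams.read_camera('wrist'); cv2.imwrite('pics/w4.png',im)
print(read_state()['tool_pos'],R.from_quat(read_state()['tool_rot']).as_matrix())
for l,z in [('dipstick_tip',.064),('dipstick',.064),('dipstick_grip',.064)]:
    for r in landmark_of('wrist',l)[:1]: print(l,r['uv'],r['score'],atz('wrist',r['uv'],z,m))
hsv=cv2.cvtColor(im,cv2.COLOR_BGR2HSV); k=(abs(hsv[...,0].astype(int)-25)<9)&(hsv[...,1]>130)&(hsv[...,2]>70)
n,lab,st,c=cv2.connectedComponentsWithStats(k.astype('uint8'))
for i in range(1,n):
    if st[i,4]>150: print(c[i],st[i],cv2.minAreaRect(np.argwhere(lab==i)[:,::-1].astype(np.float32)),atz('wrist',c[i],.07,m))
E
```

```text
[0.5147 0.1645 0.2708] [[-0.2762  0.9611  0.0001]
 [ 0.9611  0.2762 -0.0002]
 [-0.0002  0.0001 -1.    ]]
dipstick_tip [254.1, 241.7] 0.87 [0.5367 0.0741 0.064 ]
dipstick [260.4, 168.0] 0.76 [0.5147 0.1828 0.064 ]
dipstick_grip [259.8, 141.3] 0.64 [0.5037 0.2177 0.064 ]
[259.1578 148.3904] [252 125  13  45 374] ((258.0, 147.0), (44.0, 12.0), 90.0) [0.5054 0.2086 0.07  ]
[377.771  214.8483] [ 326  183  119   63 2314] ((385.90240478515625, 221.8343505859375), (122.00001525878906, 34.076927185058594), 22.61986541748047) [0.6951 0.1655 0.07  ]
[ 73.9705 293.0757] [ 61 266  35  57 779] ((76.05982971191406, 293.19146728515625), (27.40753936767578, 59.29863357543945), 15.376252174377441) [ 0.2918 -0.0828  0.07  ]
[440.2278 295.8706] [419 267  34  56 711] ((437.3670349121094, 293.356201171875), (58.779380798339844, 26.234216690063477), 75.3236083984375) [0.8372 0.0703 0.07  ]
[380.6086 342.1988] [ 233  323  279   27 2596] ((372.04620361328125, 335.9808349609375), (278.02093505859375, 25.388050079345703), 0.27813270688056946) [ 0.7808 -0.0341  0.07  ]
```

View pics/w4.png

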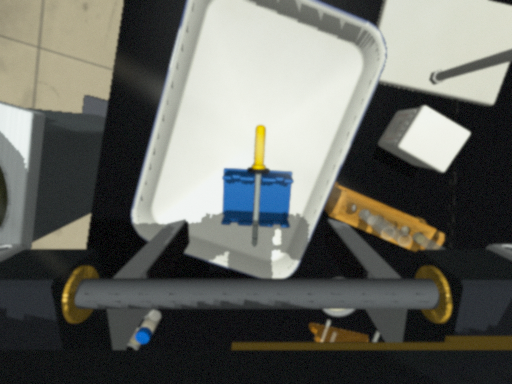

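The wrist view shows the dipstick in the middle notch: grip end at (261,126), collar near (258,170), tip at (255,243), slightly turned in the image. I fitted the axis azimuth from both views.

```bash
python3 - <<'E'
from h import *
print(delta([.5045,.213,.10],frame(.228)),delta([.5045,.213,.046],frame(.228)))
E
```

```text
(array([0.0499, 0.0031, 0.1713]), array([0.0014, 0.0001, 0.0503])) (array([0.0499, 0.003 , 0.2253]), array([0.0014, 0.0001, 0.0503]))
```

Emit:
step_arm(rows=[[0,0,0.05,0.05,0.003,0.04,-1],[0,0,0.05,0.05,0.003,0.08,-1],[0,0,0.05,0.05,0.003,0.115,-1],[0,0,0.05,0.05,0.003,0.15,-1],[0,0,0.05,0.05,0.003,0.18,-1],[0,0,0.05,0.05,0.003,0.2,-1],[0,0,0.05,0.05,0.003,0.215,-1],[0,0,0.05,0.05,0.003,0.225,-1],[0,0,0.05,0.05,0.003,0.225,-1]])

```text
t: 8.95
tool_pos: [0.5033, 0.2132, 0.0439]
tool_rot: [0.622, 0.783, -0.001, -0.001]
wrist_force: [-0.7, -1.0, -0.0]
width: 1.001
finger_force: 0.0
```

```bash
python3 - <<'E'
from h import *
m=cams.camera_model('wrist'); im=cams.read_camera('wrist'); cv2.imwrite('pics/w5.png',im)
print(read_state()['tool_pos'],m['cx'])
g=np.array([.5045,.213,.064]);d=np.array([np.sin(.228),-np.cos(.228),0])
for k in [-.064+.036,0,.036,.148]: print(proj('wrist',g+k*d,m))
for l,z in [('dipstick_tip',.064),('dipstick',.064),('dipstick_grip',.064)]:
    for r in landmark_of('wrist',l)[:1]: print(l,r['uv'],r['score'],atz('wrist',r['uv'],z,m))
E
```

```text
[0.5038 0.2136 0.0453] 256.597188555606
[257.5159 200.4345]
[257.4548 244.3051]
[257.3829 295.9366]
[257.1972 429.1875]
dipstick [258.6, 294.6] 0.87 [0.5132 0.1791 0.064 ]
dipstick_grip [257.3, 241.5] 0.7 [0.504  0.2148 0.064 ]
```

View pics/w5.png

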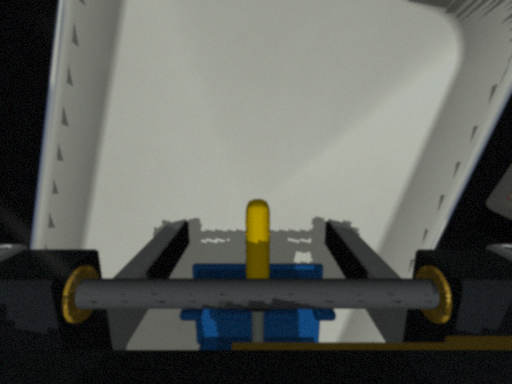

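The yellow grip is centred between the fingers (258,200–280) and matches the prediction within 3 px. Closing.

Emit:
step_arm(rows=[[0,0,0,0,0,0,1],[0,0,0,0,0,0,1],[0,0,0,0,0,0,1],[0,0,0,0,0,0,1],[0,0,0,0,0,0,1],[0,0,0,0,0,0,1],[0,0,0,0,0,0,1],[0,0,0,0,0,0,1],[0,0,0,0,0,0,1],[0,0,0,0,0,0,1]], newtons=40)

```text
t: 9.98
tool_pos: [0.5035, 0.2141, 0.0452]
tool_rot: [0.621, 0.784, -0.0, -0.0]
wrist_force: [0.9, 0.2, 0.5]
width: 0.324
finger_force: 0.0
```

Emit:
step_arm(rows=[[0,0,0,0,0,0,1],[0,0,0,0,0,-0.01,1],[0,0,0,0,0,-0.02,1],[0,0,0,0,0,-0.04,1],[0,0,0,0,0,-0.07,1],[0,0,0,0,0,-0.11,1],[0,0,0,0,0,-0.15,1],[0,0,0,0,0,-0.19,1],[0,0,0,0,0,-0.23,1],[0,0,0,0,0,-0.25,1]])

```text
t: 10.82
tool_pos: [0.5038, 0.2142, 0.3018]
tool_rot: [0.621, 0.784, 0.003, 0.002]
wrist_force: [-0.1, 0.9, 0.4]
width: 0.143
finger_force: 40.0
```

```bash
python3 - <<'E'
from h import *
# tube frame and pre-insert pose: dip origin at mouth + 0.15 along z_t
yaw=-.11; py=np.array([-np.sin(yaw),np.cos(yaw),0]); mouth=np.array([.5895,-.344,.155])+.2*py; 
s=read_state(); R0=R.from_quat(s['tool_rot']);print(s['tool_pos'],s['width'],s['qpos'])
for c in ['side','top','wrist']:
    cams.read_camera(c)
    for l in ['dipstick_tip','dipstick','dipstick_grip']: print(c,l,[(np.round(r['uv'],1),round(r['score'],2)) for r in landmark_of(c,l)[:1]], end=' ')
    print('pred',[proj(c,np.array(s['tool_pos'])+R0.apply([-k,0,-.019])) for k in (.148,.036,0)])
zt=np.cos(np.radians(40))*py+np.array([0,0,np.sin(np.radians(40))])
Rt=frame(yaw,np.radians(40)); print(mouth,zt,Rt.apply([1,0,0]))
grip=mouth+zt*(.15+.036); tcp=grip+Rt.apply([0,0,.019]); print(tcp,delta(tcp,Rt))
E
```

```text
[0.5038 0.2142 0.3018] 0.14329527640194545 [0.3351 0.2359 1.3804 0.     1.5182 0.1051]
side dipstick_tip [(array([264.4, 123. ]), 0.55)] side dipstick [(array([258.8, 112.1]), 0.47)] side dipstick_grip [(array([257.3, 106.4]), 0.42)] pred [array([264.4878, 120.7305]), array([257.858 , 105.0278]), array([255.8966, 100.3824])]
top dipstick_tip [(array([191.3, 185.8]), 0.89)] top dipstick [(array([137.8, 199.7]), 0.71)] top dipstick_grip [(array([121.6, 200.4]), 0.55)] pred [array([190.4496, 185.6668]), array([135.8692, 197.4353]), array([118.2022, 201.2446])]
wrist dipstick_tip [] wrist dipstick [(array([261.5, 283.7]), 0.98)] wrist dipstick_grip [(array([256.1, 234. ]), 0.76)] pred [array([256.2202, 437.1601]), array([256.0928, 300.7021]), array([256.0431, 247.4795])]
[ 0.6115 -0.1452  0.155 ] [0.0841 0.7614 0.6428] [0.0841 0.7614 0.6428]
[0.6284 0.0086 0.26  ] (array([-0.2286,  0.0749,  0.0347]), array([-0.1194,  0.6915,  0.3257]))
```

The grip closed late: the fingers were still moving when the lift began, so the dipstick may sit lower in the pads. I'm checking that now.

```bash
python3 - <<'E'
from h import *
from scipy.optimize import brentq
s=read_state(); R0=R.from_quat(s['tool_rot']);p=np.array(s['tool_pos'])
m=cams.camera_model('wrist');w=cams.read_camera('wrist'); 
for l,k in [('dipstick',.036),('dipstick_grip',0)]:
    r=landmark_of('wrist',l)[0]['uv']
    print(l,r,'z_tool',brentq(lambda z:proj('wrist',p+R0.apply([-k,0,z]),m)[1]-r[1],-.08,.06))
sd=cams.read_camera('side')
out=np.hstack([cv2.resize(w[150:384,186:326],None,fx=2.5,fy=2.5),cv2.resize(sd[60:160,205:310],None,fx=4,fy=5.85)])
print(out.shape);cv2.imwrite('pics/c6.png',out)
print([proj('side',p+R0.apply([-k,0,-.019])) for k in (.148,.036,.008,-.028)])
E
```

```text
dipstick [259.0, 282.5] z_tool -0.00461050515702749
dipstick_grip [256.7, 232.8] z_tool -0.0016504740006499667
(585, 770, 3)
[array([264.3628, 122.9817]), array([257.7603, 107.209 ]), array([256.2343, 103.5636]), array([254.3387,  99.0353])]
```

View pics/c6.png

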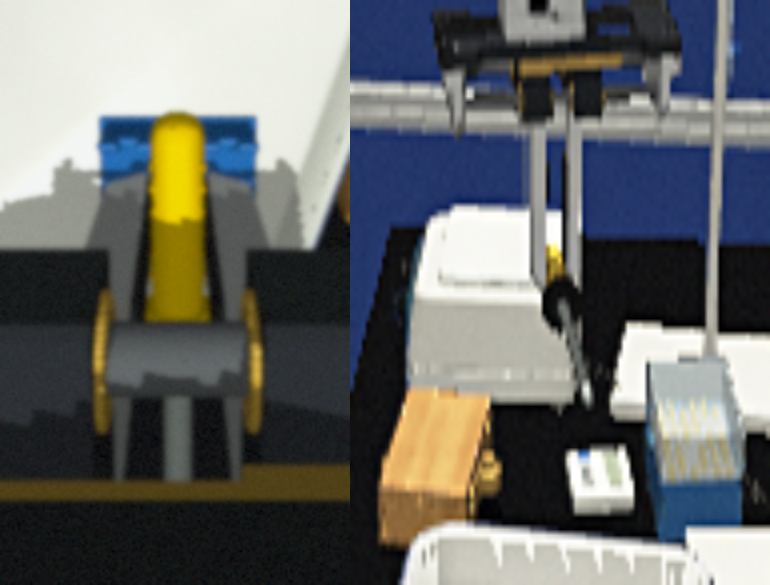

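The picture shows the rod held about 15 mm low in the pads (collar at side pixel (258,111), where 107 was predicted). I'll set it back in its notch by the same path and grip it properly.

Emit:
step_arm(rows=[[0,0,0,0,0,0.04,1],[0,0,0,0,0,0.08,1],[0,0,0,0,0,0.12,1],[0,0,0,0,0,0.16,1],[0,0,0,0,0,0.19,1],[0,0,0,0,0,0.21,1],[0,0,0,0,0,0.222,1],[0,0,0,0,0,0.225,1],[0,0,0,0,0,0.225,1],[0,0,0,0,0,0.225,1]])

```text
t: 12.45
tool_pos: [0.5043, 0.2144, 0.0716]
tool_rot: [0.621, 0.784, 0.001, 0.001]
wrist_force: [-0.7, 0.5, -0.2]
width: 0.143
finger_force: 40.0
```

```bash
python3 - <<'E'
from h import *
s=read_state();print(s['tool_pos'],s['wrist_force'],delta([.5038,.2139,.060],frame(.228)))
E
```

```text
[0.5043 0.2144 0.0716] [-0.7333  0.4993 -0.2211] (array([-0.0004, -0.0006,  0.0116]), array([ 0.0019, -0.0002,  0.002 ]))
```

Emit:
step_arm(rows=[[0,0,0,0,0,0.003,1],[0,0,0,0,0,0.006,1],[0,0,0,0,0,0.009,1],[0,0,0,0,0,0.009,1]])

```text
t: 12.78
tool_pos: [0.5034, 0.2141, 0.0609]
tool_rot: [0.621, 0.784, -0.0, -0.0]
wrist_force: [0.0, -0.3, 0.3]
width: 0.143
finger_force: 40.0
```

Emit:
step_arm(rows=[[0,0,0,0,0,0.001,1],[0,0,0,0,0,0.002,1],[0,0,0,0,0,0.002,1]])

```text
t: 13.03
tool_pos: [0.5037, 0.2142, 0.0595]
tool_rot: [0.621, 0.784, 0.0, 0.0]
wrist_force: [-0.4, -0.2, 4.2]
width: 0.145
finger_force: 40.0
```

Contact, so the rod is on the notch floor. I'm opening the fingers, going down 14 mm and closing fully before the lift.

Emit:
step_arm(rows=[[0,0,0,0,0,0,0.2],[0,0,0,0,0,0,0.2],[0,0,0,0,0,0,0.2],[0,0,0,0,0,0,0.2],[0,0,0,0,0,0.006,0.2],[0,0,0,0,0,0.012,0.2],[0,0,0,0,0,0.0145,0.2],[0,0,0,0,0,0.0145,0.2]])

```text
t: 13.7
tool_pos: [0.5031, 0.2139, 0.0436]
tool_rot: [0.621, 0.784, -0.001, -0.0]
wrist_force: [-0.5, -0.1, 0.5]
width: 0.4
finger_force: 0.0
```

Emit:
step_arm(rows=[[0,0,0,0,0,0,1],[0,0,0,0,0,0,1],[0,0,0,0,0,0,1],[0,0,0,0,0,0,1],[0,0,0,0,0,0,1],[0,0,0,0,0,0,1],[0,0,0,0,0,0,1]])

```text
t: 14.28
tool_pos: [0.5036, 0.2141, 0.0449]
tool_rot: [0.621, 0.784, 0.0, 0.0]
wrist_force: [-0.4, 0.0, 1.5]
width: 0.149
finger_force: 40.0
```

```bash
python3 - <<'E'
from h import *
from scipy.optimize import brentq
s=read_state(); R0=R.from_quat(s['tool_rot']);p=np.array(s['tool_pos'])
print(p,s['width'],s['finger_force'],s['wrist_force'])
m=cams.camera_model('wrist');w=cams.read_camera('wrist'); 
for l,k in [('dipstick',.036),('dipstick_grip',0)]:
    r=landmark_of('wrist',l)[0]['uv']
    print(l,r,'z_tool',brentq(lambda z:proj('wrist',p+R0.apply([-k,0,z]),m)[1]-r[1],-.08,.06))
cams.read_camera('top')
for l in ['dipstick_tip','dipstick']:
    r=landmark_of('top',l)[0]['uv'];print(l,r,atz('top',r,.064),R0.inv().apply(atz('top',r,.064)-p))
E
```

```text
[0.5036 0.2141 0.0449] 0.14917550544045807 39.99987065792084 [-0.4097  0.0183  1.4941]
dipstick [258.1, 295.8] z_tool -0.020648517549108503
dipstick_grip [257.5, 243.8] z_tool -0.020429524346410707
dipstick_tip [205.1, 204.0] [0.5358 0.0685 0.064 ] [-0.1491 -0.0019 -0.0192]
dipstick [163.2, 214.8] [0.5061 0.1764 0.064 ] [-0.0373 -0.0062 -0.0192]
```

The regrasp is clean: grip force is 40 N, the tip is 149 mm ahead, and z_tool is about -0.019. I'm lifting and also checking the rack's height against the gripper body.

Emit:
step_arm(rows=[[0,0,0,0,0,-0.01,1],[0,0,0,0,0,-0.03,1],[0,0,0,0,0,-0.06,1],[0,0,0,0,0,-0.1,1],[0,0,0,0,0,-0.14,1],[0,0,0,0,0,-0.18,1],[0,0,0,0,0,-0.22,1],[0,0,0,0,0,-0.25,1],[0,0,0,0,0,-0.25,1]])

```text
t: 15.33
tool_pos: [0.5046, 0.2145, 0.3021]
tool_rot: [0.621, 0.784, 0.004, 0.003]
wrist_force: [-0.1, 0.4, 0.3]
width: 0.143
finger_force: 40.0
```

```bash
cat > pre.py <<'E'
from h import *
import sys
yaw=-.11; py=np.array([-np.sin(yaw),np.cos(yaw),0]); 
T=np.radians(40); zt=np.cos(T)*py+np.array([0,0,np.sin(T)]); Rt=frame(yaw,T)
GX,GY,GZ=.037,-.0,-.0195   # dip origin in tool: (-GX,GY,GZ)
def go(mouth,d): 
    tcp=mouth+zt*d-Rt.apply([-GX,GY,GZ]); return tcp,delta(tcp,Rt)
E
python3 - <<'E'
from pre import *
print(go(np.array([.6115,-.1452,.155]),.15))
s=R.from_quat([0.743,0.67,0.001,0.002]);print(s.as_matrix())
# reconstruct w3 camera from present one
st=read_state();R0=R.from_quat(st['tool_rot']);p0=st['tool_pos'];m=cams.camera_model('wrist')
Rc=np.array(m['R']);C=-Rc.T@np.array(m['t']);c=R0.inv().apply(C-p0);RcT=Rc@R0.as_matrix()
R1=RcT@s.as_matrix().T;C1=np.array([.5474,-.256,.3398])+s.apply(c);m1=dict(m,R=R1,t=-R1@C1)
for a,b in [((345,150),(345,180)),((263,150),(330,60)),((263,108),(428,17))]: print(tri([ray('top',a),ray('w',b,m1)]))
E
```

```text
(array([0.6286, 0.0096, 0.2603]), (array([-0.2278,  0.0737,  0.0423]), array([-0.1094,  0.6885,  0.3293])))
[[ 0.1031  0.9947  0.0042]
 [ 0.9947 -0.103  -0.0016]
 [-0.0012  0.0043 -1.    ]]
(array([ 0.6078, -0.2317,  0.3482]), [np.float64(0.007344259329677766), np.float64(0.007344259329677728)])
(array([ 0.6999, -0.0826, -0.0094]), [np.float64(0.0027229643127367684), np.float64(0.0027229643127369674)])
(array([ 0.7688, -0.0795,  0.1525]), [np.float64(0.0017361753972936465), np.float64(0.0017361753972934522)])
```

Emit:
step_arm(rows=[[-0.11,0.688,0.329,-0.228,0.074,0.042,1],[-0.11,0.688,0.329,-0.228,0.074,0.042,1],[-0.11,0.688,0.329,-0.228,0.074,0.042,1],[-0.11,0.688,0.329,-0.228,0.074,0.042,1],[-0.11,0.688,0.329,-0.228,0.074,0.042,1],[-0.11,0.688,0.329,-0.228,0.074,0.042,1],[-0.11,0.688,0.329,-0.228,0.074,0.042,1],[-0.11,0.688,0.329,-0.228,0.074,0.042,1],[-0.11,0.688,0.329,-0.228,0.074,0.042,1],[-0.11,0.688,0.329,-0.228,0.074,0.042,1]])

```text
t: 16.17
tool_pos: [0.6273, 0.0104, 0.2538]
tool_rot: [0.701, 0.628, 0.25, -0.229]
wrist_force: [0.0, -0.0, -0.1]
width: 0.144
finger_force: 40.0
```

```bash
python3 - <<'E'
from pre import *
s=read_state();R0=R.from_quat(s['tool_rot']);p=np.array(s['tool_pos'])
M=np.array([.6115,-.1452,.155]); print(p,s['qpos'],go(M,.15))
tip=p+R0.apply([-GX-.112,GY,GZ]); print('tip fk',tip,'dir',-R0.apply([1,0,0]),-zt)
ims=[]
for c,(a,b) in {'side':(0,0),'top':(0,0),'wrist':(0,0)}.items():
    im=cams.read_camera(c); m=cams.camera_model(c)
    for l in ['dipstick_tip','dipstick','guide_tube']: print(c,l,[(np.round(r['uv'],1),round(r['score'],2)) for r in landmark_of(c,l)[:2]])
    print(' pred tip',proj(c,tip,m),'org',proj(c,tip-.112*-R0.apply([1,0,0]),m),'mouth',proj(c,M,m))
    cv2.imwrite(f'pics/r_{c}.png',im); u=np.round(proj(c,(tip+M)/2,m)).astype(int)
    ims.append(im)
    if c!='wrist':
        t=np.clip(u,[32,32],[480,352]); ims[-1]=cv2.resize(im[t[1]-32:t[1]+32,t[0]-32:t[0]+32],(360,360),interpolation=cv2.INTER_CUBIC); print(c,'crop',t-32)
cv2.imwrite('pics/c7.png',np.hstack(ims[:2]))
E
```

```text
[0.6273 0.0104 0.2538] [-0.3167  0.493   1.2863  0.6729  1.5459 -0.2886] (array([0.6286, 0.0096, 0.2603]), (array([ 0.0037,  0.0013, -0.0053]), array([-0.0066,  0.0062, -0.0022])))
tip fk [ 0.6132 -0.116   0.1738] dir [-0.0867 -0.7651 -0.638 ] [-0.0841 -0.7614 -0.6428]
side dipstick_tip [(array([288.8, 200.3]), 0.57)]
side dipstick [(array([295.5, 159.7]), 0.53), (array([260.1, 198.1]), 0.41)]
side guide_tube [(array([288.3, 211.9]), 0.57)]
 pred tip [288.2389 201.9641] org [293.3562 162.8725] mouth [287.1494 214.0238]
side crop [256 176]
top dipstick_tip []
top dipstick [(array([240.4, 155.1]), 0.58)]
top guide_tube []
 pred tip [278.2849 166.5355] org [241.7091 154.6366] mouth [289.8352 169.09  ]
top crop [252 136]
wrist dipstick_tip []
wrist dipstick [(array([258.2, 294.6]), 0.61)]
wrist guide_tube [(array([169.2, 180.4]), 0.31)]
 pred tip [255.9611 427.7593] org [255.3806 294.1332] mouth [258.1827 468.6251]
```

View pics/c7.png

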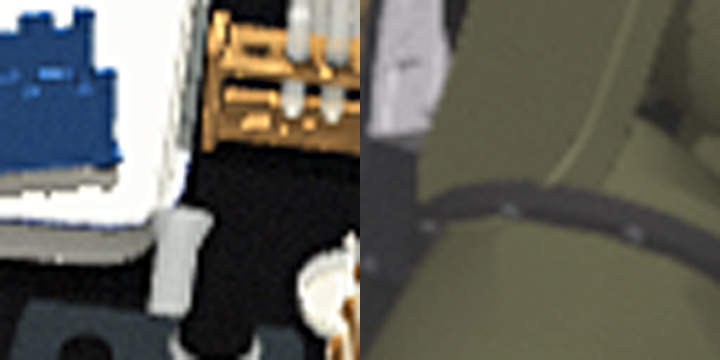

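The side crop shows the tube's rim centred at crop (186,213), i.e. pixel (289,214), within 2 px of the prediction. I'm overlaying the predicted rim on the earlier unobstructed pictures to check the sideways error.

```bash
python3 - <<'E'
from pre import *
s=R.from_quat([0.743,0.67,0.001,0.002]);st=read_state();R0=R.from_quat(st['tool_rot']);p0=st['tool_pos'];m=cams.camera_model('wrist')
Rc=np.array(m['R']);C=-Rc.T@np.array(m['t']);c=R0.inv().apply(C-p0)
R1=Rc@R0.as_matrix()@s.as_matrix().T;C1=np.array([.5474,-.256,.3398])+s.apply(c);m1=dict(m,R=R1,t=-R1@C1)
M=np.array([.613,-.1455,.155]); e1=Rt.apply([0,1,0]);e2=np.cross(zt,e1)
ps=[M+.016*(np.cos(a)*e1+np.sin(a)*e2) for a in np.linspace(0,2*np.pi,40)]
out=[]
for f,mm in [('w3',m1),('top0',cams.camera_model('top')),('side0',cams.camera_model('side'))]:
    im=cv2.imread(f'pics/{f}.png');u=np.round(proj(f,M,mm)).astype(int)-20; k=6.5
    cr=cv2.resize(im[u[1]:u[1]+40,u[0]:u[0]+40],(260,260),interpolation=cv2.INTER_CUBIC)
    for P in ps: q=(proj(f,P,mm)-u+.5)*k; cv2.circle(cr,tuple(np.round(q).astype(int)),1,(0,0,255),-1)
    for k2 in (0,-.05): q=(proj(f,M+k2*zt,mm)-u+.5)*k; cv2.circle(cr,tuple(np.round(q).astype(int)),3,(0,255,0),-1)
    out.append(cr); print(f,u, (proj(f,M+[.005,0,0],mm)-proj(f,M,mm))*k,(proj(f,M+[0,.005,0],mm)-proj(f,M,mm))*k)
cv2.imwrite('pics/c8.png',np.hstack(out))
E
```

```text
w3 [279  70] [26.1602 -2.8673] [ -1.7629 -27.8447]
top0 [270 148] [ -0.0124 -13.0427] [-13.3513  -0.1713]
side0 [268 194] [12.3372  0.5638] [ 0.1517 -7.1193]
```

View pics/c8.png

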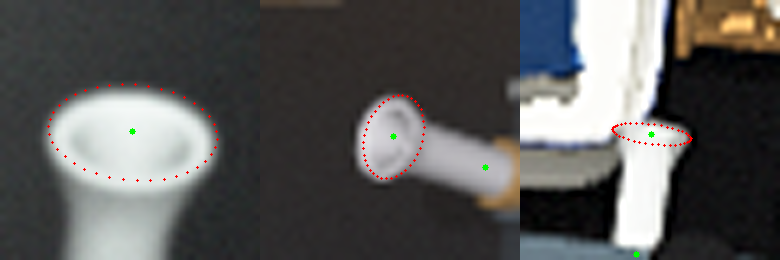

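The overlay shows the predicted rim coinciding with the real one within about 1 mm in all three views, so the mouth is at (0.613, -0.1455, 0.155). I'm aligning to it.

```bash
echo "M=np.array([.613,-.1455,.155])" >> pre.py; python3 - <<'E'
from pre import *
print(go(M,.14)); print(read_state()['tool_pos'])
E
```

```text
(array([0.6293, 0.0017, 0.2538]), (array([-0.0047,  0.0025, -0.0054]), array([-0.0065,  0.0048, -0.0053])))
[0.6276 0.009  0.2527]
```

Emit:
step_arm(rows=[[-0.006,0.005,-0.005,-0.005,0.002,-0.005,1],[-0.006,0.005,-0.005,-0.005,0.002,-0.005,1],[-0.006,0.005,-0.005,-0.005,0.002,-0.005,1]])

```text
t: 17.02
tool_pos: [0.6289, 0.0012, 0.2533]
tool_rot: [0.7, 0.627, 0.255, -0.228]
wrist_force: [-0.1, 0.1, -1.1]
width: 0.148
finger_force: 40.0
```

```bash
python3 - <<'E'
from pre import *
for i in range(3): print(go(M,.14)[1]); cams.read_camera('side')
print(landmark_of('side','dipstick_tip')[:1],proj('side',M+zt*.028))
E
```

```text
(array([ 0.0008,  0.0003, -0.    ]), array([ 0.0001, -0.0003, -0.0008]))
(array([ 0.0006,  0.0004, -0.0002]), array([-0.0001, -0.0003, -0.0007]))
(array([ 0.0005,  0.0004, -0.0003]), array([-0.0003, -0.0003, -0.0006]))
[{'uv': [288.9, 202.1], 'score': 0.69}] [289.0103 203.9698]
```

Aligned within 1 mm. I'm pushing in slowly along the rod.

Emit:
step_arm(rows=[[0,0,0,-0.008,0,0,1],[0,0,0,-0.016,0,0,1],[0,0,0,-0.024,0,0,1],[0,0,0,-0.03,0,0,1],[0,0,0,-0.036,0,0,1],[0,0,0,-0.04,0,0,1],[0,0,0,-0.04,0,0,1]])

```text
t: 17.8
tool_pos: [0.6253, -0.0294, 0.2269]
tool_rot: [0.7, 0.626, 0.255, -0.229]
wrist_force: [-0.2, 0.1, 0.5]
width: 0.147
finger_force: 40.0
```

Emit:
step_arm(rows=[[0,0,0,-0.004,0,0,1],[0,0,0,-0.008,0,0,1],[0,0,0,-0.012,0,0,1],[0,0,0,-0.015,0,0,1],[0,0,0,-0.015,0,0,1]])

```text
t: 18.22
tool_pos: [0.624, -0.0405, 0.2175]
tool_rot: [0.7, 0.627, 0.255, -0.229]
wrist_force: [0.3, 0.1, -0.8]
width: 0.147
finger_force: 40.0
```

Emit:
step_arm(rows=[[0,0,0,-0.006,0,0,1],[0,0,0,-0.013,0,0,1],[0,0,0,-0.02,0,0,1],[0,0,0,-0.027,0,0,1],[0,0,0,-0.034,0,0,1],[0,0,0,-0.04,0,0,1],[0,0,0,-0.04,0,0,1]])

```text
t: 18.8
tool_pos: [0.6205, -0.0715, 0.1911]
tool_rot: [0.7, 0.626, 0.254, -0.229]
wrist_force: [-0.8, -0.3, -0.6]
width: 0.143
finger_force: 40.0
```

```bash
python3 - <<'E'
from pre import *
s=read_state();print(go(M,0)[1],s['wrist_force'],s['wrist_torque'],s['qpos'])
E
```

```text
(array([-0.0432,  0.0008, -0.0007]), array([-0.0009, -0.0005, -0.0018])) [-0.7916 -0.3397 -0.6348] [-0.381   0.0513  0.0335] [-0.4425  0.587   1.2953  0.6536  1.5368 -0.4485]
```

Emit:
step_arm(rows=[[0,0,0,-0.006,0,0,1],[0,0,0,-0.012,0,0,1],[0,0,0,-0.018,0,0,1],[0,0,0,-0.024,0,0,1],[0,0,0,-0.03,0,0,1],[0,0,0,-0.034,0,0,1],[0,0,0,-0.036,0,0,1],[0,0,0,-0.036,0,0,1]])

```text
t: 19.47
tool_pos: [0.6177, -0.0983, 0.1688]
tool_rot: [0.7, 0.627, 0.255, -0.229]
wrist_force: [-0.1, 0.6, -1.2]
width: 0.145
finger_force: 40.0
```

Emit:
step_arm(rows=[[0,0,0,-0.002,0,0,1],[0,0,0,-0.004,0,0,1],[0,0,0,-0.005,0,0,1],[0,0,0,-0.005,0,0,1]])

```text
t: 19.8
tool_pos: [0.6173, -0.1018, 0.1658]
tool_rot: [0.7, 0.627, 0.255, -0.228]
wrist_force: [-0.5, 0.0, -0.7]
width: 0.148
finger_force: 40.0
```

```bash
python3 - <<'E'
from pre import *
s=read_state();print(go(M,0)[1],s['wrist_force'],s['wrist_force']@zt,s['wrist_torque'])
E
```

```text
(array([-0.0036,  0.0005, -0.0004]), array([-0.0004, -0.0003, -0.0003])) [-0.5349  0.0012 -0.7082] -0.4993000244701898 [-0.4202  0.1293  0.006 ]
```

Nearly seated, with no force yet. I'm creeping to contact.

Emit:
step_arm(rows=[[0,0,0,-0.001,0,0,1],[0,0,0,-0.002,0,0,1],[0,0,0,-0.003,0,0,1],[0,0,0,-0.003,0,0,1]])

```text
t: 20.13
tool_pos: [0.6172, -0.1033, 0.1647]
tool_rot: [0.699, 0.627, 0.255, -0.229]
wrist_force: [-1.4, 6.3, 3.7]
width: 0.143
finger_force: 40.0
```

```bash
python3 - <<'E'
from pre import *
s=read_state();print(go(M,0)[1],s['wrist_force'],s['wrist_force']@zt,s['wrist_torque'])
E
```

```text
(array([-0.0017,  0.0005, -0.0003]), array([-0.0007, -0.0018,  0.0008])) [-1.4477  6.2611  3.6664] 7.002277448474896 [0.8769 0.2491 0.2223]
```

There is 7 N along the tube axis, so the collar is touching. I'm pressing slightly more and holding.

Emit:
step_arm(rows=[[0,0,0,-0.0005,0,0,1],[0,0,0,-0.001,0,0,1],[0,0,0,-0.001,0,0,1],[0,0,0,-0.001,0,0,1],[0,0,0,-0.001,0,0,1]])

```text
t: 20.55
tool_pos: [0.6171, -0.1034, 0.1646]
tool_rot: [0.699, 0.627, 0.256, -0.229]
wrist_force: [-2.9, 8.5, 7.5]
width: 0.147
finger_force: 40.0
```

```bash
python3 - <<'E'
from pre import *
s=read_state();print(go(M,0)[1],s['wrist_force'],s['wrist_force']@zt,s['wrist_torque'])
for c in ('side','wrist'):
  cams.read_camera(c);m=cams.camera_model(c);print([(l,landmark_of(c,l)[:1]) for l in('dipstick','dipstick_grip')],proj(c,M,m),proj(c,M+.036*zt,m))
E
```

```text
(array([-0.0016,  0.0005, -0.0003]), array([-0.001 , -0.0028,  0.0016])) [-2.8729  8.4952  7.5481] 11.078597219684209 [1.7566 0.2933 0.323 ]
[('dipstick', [{'uv': [290.7, 212.6], 'score': 0.59}]), ('dipstick_grip', [{'uv': [293.0, 199.6], 'score': 0.64}])] [287.7172 214.1157] [289.377  201.0927]
[('dipstick', [{'uv': [259.0, 295.0], 'score': 0.65}]), ('dipstick_grip', [{'uv': [257.1, 243.0], 'score': 0.85}])] [256.3607 298.5395] [256.4247 247.1351]
```

It is a stiff stop (0.1 mm for +4 N) at the expected depth, so the collar is seated and has been held over 0.4 s. I'm pulling straight out.

Emit:
step_arm(rows=[[0,0,0,0.004,0,0,1],[0,0,0,0.014,0,0,1],[0,0,0,0.026,0,0,1],[0,0,0,0.04,0,0,1],[0,0,0,0.055,0,0,1],[0,0,0,0.07,0,0,1],[0,0,0,0.085,0,0,1],[0,0,0,0.1,0,0,1],[0,0,0,0.115,0,0,1],[0,0,0,0.13,0,0,1]])

```text
t: 21.68
tool_pos: [0.628, -0.0046, 0.248]
tool_rot: [0.7, 0.627, 0.255, -0.228]
wrist_force: [0.2, -0.6, -0.4]
width: 0.147
finger_force: 40.0
```

Emit:
step_arm(rows=[[0,0,0,0.015,0,0,1],[0,0,0,0.03,0,0,1],[0,0,0,0.045,0,0,1],[0,0,0,0.045,0,0,1],[0,0,0,0.045,0,0,1]])

```text
t: 22.1
tool_pos: [0.6318, 0.0289, 0.2762]
tool_rot: [0.7, 0.627, 0.255, -0.228]
wrist_force: [0.3, -0.2, -0.4]
width: 0.15
finger_force: 40.0
```

```bash
python3 - <<'E'
from pre import *
s=read_state();print(s['tool_pos'],go(M,.17)[1],s['wrist_force'],s['finger_force'],s['width'])
# present: tip over tray centre-ish (0.484+,0.217): tip at (.50,.15), z .25
Rp=frame(.2); d=-Rp.apply([1,0,0]); tip=np.array([.495,.17,.27]); tcp=tip-d*.149+[0,0,-.019]
print(tcp,delta(tcp,Rp))
E
```

```text
[0.6318 0.0289 0.2762] (array([-0.0053,  0.0005, -0.0004]), array([-0.0004,  0.    ,  0.001 ])) [ 0.2709 -0.2161 -0.3839] 39.99936819076538 0.14957554074509538
[0.4654 0.316  0.251 ] (array([ 0.1886, -0.1966,  0.1911]), array([ 0.1082, -0.6924, -0.2962]))
```

Emit:
step_arm(rows=[[0.015,-0.1,-0.04,0.03,-0.03,0.01,1],[0.03,-0.2,-0.08,0.05,-0.05,0.03,1],[0.108,-0.692,-0.296,0.189,-0.197,0.191,1],[0.108,-0.692,-0.296,0.189,-0.197,0.191,1],[0.108,-0.692,-0.296,0.189,-0.197,0.191,1],[0.108,-0.692,-0.296,0.189,-0.197,0.191,1],[0.108,-0.692,-0.296,0.189,-0.197,0.191,1],[0.108,-0.692,-0.296,0.189,-0.197,0.191,1],[0.108,-0.692,-0.296,0.189,-0.197,0.191,1],[0.108,-0.692,-0.296,0.189,-0.197,0.191,1]])

```text
t: 22.93
tool_pos: [0.4639, 0.3176, 0.2501]
tool_rot: [0.632, 0.775, -0.001, -0.001]
wrist_force: [-0.3, -0.2, -0.6]
width: 0.146
finger_force: 40.0
```

```bash
python3 - <<'E'
from pre import *
Rp=frame(.2); d=-Rp.apply([1,0,0]); tip=np.array([.495,.17,.27]); tcp=tip-d*.149+[0,0,-.019]
s=read_state();print(s['t'],s['tool_pos'],delta(tcp,Rp))
E
```

```text
22.9333 [0.4639 0.3176 0.2501] (array([-0.0018,  0.0012, -0.0009]), array([-0.0026, -0.0004,  0.0022]))
```

Settling, then checking the level of the rod and the toggle.

Emit:
step_arm(rows=[[0,0,0,0,0,0,1],[0,0,0,0,0,0,1],[0,0,0,0,0,0,1],[0,0,0,0,0,0,1],[0,0,0,0,0,0,1],[0,0,0,0,0,0,1]])

```text
t: 23.43
tool_pos: [0.4657, 0.3154, 0.2513]
tool_rot: [0.634, 0.773, 0.0, -0.0]
wrist_force: [-0.2, -0.2, -0.4]
width: 0.144
finger_force: 40.0
```

```bash
python3 - <<'E'
from pre import *
s=read_state();R0=R.from_quat(s['tool_rot']);p=np.array(s['tool_pos']);obs={}
print(p,s['finger_force'],s['joint_velocities'])
for c in ('side','top','wrist'):
  cams.read_camera(c);m=cams.camera_model(c)
  for l,k in(('dipstick_tip',.149),('dipstick',.037)):
    r=landmark_of(c,l)[:1]
    if r: print(c,l,r[0]['uv'],r[0]['score'],proj(c,p+R0.apply([-k,0,-.0195]),m)); obs.setdefault(l,[]).append(ray(c,r[0]['uv'],m))
  r=landmark_of(c,'switch_tip')[:1]; print([(x['uv'],x['score'],atz(c,x['uv'],.201,m)) for x in r])
for l in obs: print(l,tri(obs[l]))
E
```

```text
[0.4657 0.3154 0.2513] 39.999545216560364 [ 0.0091  0.0014  0.0005  0.0001 -0.0002  0.001 ]
side dipstick_tip [255.4, 121.3] 0.47 [251.9079 121.508 ]
side dipstick [247.3, 106.9] 0.63 [247.5687 106.7962]
[([280.8, 268.0], 0.44, array([ 0.5994, -0.4105,  0.201 ]))]
top dipstick_tip [148.2, 210.1] 0.61 [146.3536 208.992 ]
top dipstick [94.4, 219.3] 0.89 [ 93.8062 218.6695]
[([353.5, 192.3], 0.72, array([ 0.5484, -0.2882,  0.201 ]))]
wrist dipstick [257.3, 292.8] 0.63 [256.1393 297.1466]
[]
dipstick_tip (array([0.4992, 0.1661, 0.2718]), [np.float64(0.0067015809155208115), np.float64(0.006701580915520769)])
dipstick (array([0.4724, 0.28  , 0.2688]), [np.float64(0.001144345078142508), np.float64(0.0015096169717721945), np.float64(0.0014024368234624505)])
```

The rod is level (heights 0.272 and 0.269 m), the tip is over the tray, the hold is firm and the toggle is off. Handing in.

```bash
python3 -c "
from workcell import close_job
print(close_job())"
```

```text
the job is handed in; nothing more can be done
None
```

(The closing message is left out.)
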